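# Tip an equipment case into its cradle and flip the keeper over it

## Robot

A 6-joint arm with a two-finger parallel gripper is mounted at the origin on the work surface. World frame = base frame: x ahead of the robot, y to its left, z up, the work surface at z = 0. Lengths are in mm, angles in rad, forces in N, time in s.
With the tool pointing down it reaches from about 300 to 775 mm from the base axis. Payload 14.6 kg.
Tool frame: the origin (TCP) lies midway between the tips of the shut fingers; the grasp point (between the pads) lies 19 mm behind it (manip.grasp_offset is the distance from the TCP to the grasp point, in mm); z points along the fingers, y is the line along which they close (so a half turn about z gives the same grasp; the last joint's range is limited). The gripper opens to 94 mm and grips with 3 to 60 N. Pads are 16 mm wide; open, the fingers measure 119 mm over their backs; the gripper's body (75 mm by 177 mm) begins 78 mm behind the grasp point.
Start: joints at [1.232, 0.3, 1.521, -0, 1.321, -0.067], TCP at [147.654, 529.8, 205.446] pointing down, gripper open.
Joint ranges: [-3.03, 3.03], [-0.79, 2.21], [0.23, 2.52], [-1.04, 4.18], [0, 3.07], [-2.55, 2.55]. Speed limits (rad/s): [2.22, 2.22, 2.57, 3.14, 3.14, 3.14].

## Interface

Orientations are given as [roll, pitch, yaw] about the fixed x, y, z axes, in that order (R = Rz(yaw) Ry(pitch) Rx(roll)).
In Python, from cell import manip, viewer gives the robot as it stands. The module is installed in compiled form; this text tells all that it offers.
- The arm moves only by the tool move_arm, never from a script. Its argument "moves" is a list of rows, each a list of 4 numbers: the shift along the tool's x, y, z in m, then the turn about the tool's z in rad. A call has 1 to 12 rows; each row is the pose to reach, as a shift and turn from the pose commanded when the call began, along the tool's axes at that moment; what a row does not reach only later rows make up. A row lasts 1/10 s, in which the tool goes at most 50 mm and 8.59 degrees, less where a joint would pass 70% of its speed; a pose out of reach is approached as far as the arm can. A call with a gripper value outside its range is refused whole. "jaw" is the finger opening in m, from 0 to 0.094, set as the call begins (left out, the last holds). The fingers move at their own pace and stop on an object; "squeeze" is the grip in N (left out, the last holds). Time passes only in rows, so rows that repeat a pose let the fingers close. It gives the time, the measured TCP pose, the force, the opening and the grip force at its end, in the units of the state.
- manip.read_state(): the state, without advancing time (a new reading comes with each control period).
- viewer.camera(name): name is "scene" or "top" or "wrist"; returns a dict with "frame" (420x560x3 uint8, blue, green, red), "z_map" (420x560 float32, mm along the optical axis (not along the pixel's ray), 0 where there is no reading), "fx", "fy", "cx", "cy" (pixels), "origin" and "orientation" of the camera in the world. Camera axes: x right, y down, z forward; pixel columns grow to the right and rows downward; lengths in mm; the calibration is good to about 2 mm. A picture is of the moment at which its call begins.
- manip.sign_off(): hands the job in; it is judged then, once.
The state is a dict: "clock": time; "joints": joint angles; "qd": joint speeds; "effort": joint torques, N m; "eef_pos": TCP position; "eef_rot": TCP orientation; "wrist_force": force on the tool from outside, world axes, zero at the start; "moment": the same for the moment, N m; "finger_gap": finger opening in mm; "finger_force": force on a finger pad.
Only numpy, scipy, OpenCV 4.12 (cv2) and the standard library are available. Lean on these libraries where they do the work, as an engineer would, in place of code of your own. Each camera call takes 0.05 s, during which the arm holds its last target. There are 200 camera calls.

## Task

Load the equipment case into the blue cradle by pushing only, never picking it up: push the standing case over so that it falls flat on the cradle's rubber floor with its top end towards the yellow end stop, then push it along until it is up against that stop. Then push the orange keeper arm over and fully down across the case. Leave the other things on the bench where they are.

Things in the scene. Friction and masses are not known exactly. Their poses are not given: they have to be found in the camera images.
- cradle: Fixed blue tray, 430 long (its x) x 180 wide (its y); origin: centre of its underside, on the bench. +x points to the yellow end stop (near face at x = +200, top 65 above the bench). Black rubber floor 15 above the bench. Side rails: inner faces at y = +-72, tops 30 above the bench, x = -80 to 200; to x = -110 they are 18 high. The far end of the tray from the stop is the open loading end.
- case: Loose grey and aluminium equipment case, orange square on a broad face, 0.4 to 0.85 kg, built to take a tipping fall. Stands on end at the loading end, 70 (its x) x 120 (y) x 200 tall (z); origin: centre of the end it stands on. Its x is within 2 degrees of the cradle's. Pushed high up towards +x it turns about its bottom edge and topples past 20 degrees. It starts at cradle x = -125 to -92.
- case_top (a point): Centre of the case's top end face (200 from case along the case's z). Once the case lies flat (70 high, 200 long, orange square up), this is its leading end, which goes against the end stop, still 60 to 95 away; case is then the centre of its rear end face, 35 above the rubber.
- keeper (a joint): Keeper arm's hinge angle in rad: 0 fully down (arm level along the cradle's +y, its underside 4 above the lying case), 1.57 straight up, at the start 1.75 to 2.1 (leaning outward from the cradle), limit 2.3. Stiff, damped hinge (0.2 N m friction, about 2 N at the arm's end): it stays where it is left.
- keeper_hinge (a point): Middle of the keeper's hinge axis, fixed on the cradle at its x = 165, y = -95, 95 above the bench. The axis is parallel to the cradle's x. Dark cheeks hold it on both sides (x = 142 to 188, y = -105 to -85, up to 102 above the bench).
- keeper_tip (a point): Free end of the orange keeper arm, 110 from its hinge axis; the arm is 30 wide (along the cradle's x) and 12 thick, this point lies at mid width and mid thickness.
- tape: Bystander: yellow ring (tape core), 90 across, 24 high, lying flat; origin at centre of underside.
- cleaner: Bystander: green bottle with black cap, 60 across, 150 high, beyond the end stop; origin at centre of underside.
- partsbin: Bystander: small open grey bin, 100 x 80 x 50 high, beside the cradle on the keeper's side; origin at centre of underside.
There are look-alikes about, which are no part of the job. There is more than one size of the case; the job needs the largest.

How it is judged (in metres and radians):
On the way, in this order (a step that is already met when the one before it is completed fails the run):
1. the case has been tipped over and lies flat between the cradle's rails (angle between case's own z axis and vertical between 1.48 and 1.66 rad and angle between case's own y axis and vertical between 1.48 and 1.66 rad and height (world z) of case below 0.058 m and y of case in the frame of cradle between -0.02 and 0.02 m and y of case_top in the frame of cradle between -0.02 and 0.02 m and linear speed of case below 0.03 m/s), for 0.2 s.
2. the lying case has been pushed up against the end stop (all of step 1 and x of case_top in the frame of cradle above 0.192 m), for 0.2 s.
3. the keeper arm has been flipped over, fully down (value of joint keeper below 0.1 rad), for 0.2 s.
At the end, for the whole second after the job is handed in: The case lies flat (within 5 degrees) and at rest between the cradle's rails, its centre line within 20 mm of the cradle's, its top end within 8 mm of the end stop, and the keeper arm is down across it (joint under 0.10 rad) (all of step 2 and value of joint keeper below 0.1 rad); the robot touches nothing.
It fails at once if the case is lifted off the cradle (height (world z) of case above 0.08 m or (angle between case's own z axis and vertical below 0.15 rad and height (world z) of case above 0.037 m)).
It fails at once if the case falls off the cradle (height (world z) of case below 0.005 m).
It fails at once if a bystander (tape, bottle, parts bin) is moved more than 30 mm or knocked over (distance of any of tape, cleaner, partsbin from where it was at the start of the episode above 0.03 m or angle between any of tape, cleaner, partsbin's own z axis and vertical above 0.4 rad).
It also fails if it takes over 70 s, if anything falls off the work surface, if the arm or the gripper's body presses on something with over 40 N, if the wrist force passes 120 N, or if a joint passes its speed limit or range.

## Working session

There is one attempt and no reset: what is moved stays moved. The work goes in short steps, Python scripts to look and compute and a tool call to move; the robot and the scene stay as the last step left them, time stands still between calls to the robot, and variables do not carry over. Pictures are saved under pics/ and viewed, at most 10 in all, crops included, and the job is handed in when it is done.

Besides the shell and the picture viewer there is one more tool, called by a JSON object that holds its "fn" and its "kwargs". move_arm: Moves the arm, as the interface text tells. Its arguments: {"type":"object","properties":{"moves":{"type":"array"},"jaw":{"type":"number"},"squeeze":{"type":"number"}},"required":["moves"]}

```bash
mkdir -p pics; cat > h.py <<'E'
import numpy as np, cv2
from cell import manip, viewer
from scipy.spatial.transform import Rotation as R
def cloud(c):
    h,w=c['z_map'].shape; u,v=np.meshgrid(np.arange(w),np.arange(h)); z=c['z_map']
    P=np.stack([(u-c['cx'])/c['fx']*z,(v-c['cy'])/c['fy']*z,z],-1)
    return P@rot(c).T+np.array(c['origin'])
def rot(c):
    o=np.array(c['orientation']); return o if o.shape==(3,3) else R.from_euler('xyz',o).as_matrix()
E
python3 - <<'E'
from h import *
for n in ['top','scene']:
    c=viewer.camera(n); cv2.imwrite(f'pics/{n}1.png',c['frame']); np.savez(f'{n}.npz',**c); print(n,c['origin'],c['orientation'],c['fx'])
print(manip.read_state())
E
```

```text
top [ 378.31186692    5.12441752 1252.63007325] [-2.98514524  0.00774603 -1.57389863] 449.20801546757735
scene [1488.99963852 -158.65371768 1163.32110121] [-2.37681005 -0.0194691   1.42014266] 526.700921861252
{'clock': 0.1, 'joints': array([ 1.23242342e+00,  3.00386491e-01,  1.52149171e+00,  9.20020358e-06,
        1.32070796e+00, -6.66097663e-02]), 'qd': array([-0.00080721, -0.00076754, -0.00208368, -0.00018034, -0.00072245,
        0.00055571]), 'effort': array([ 1.42602825e-03, -5.32644010e+01, -3.53287446e+01,  7.09431502e-02,
        2.34705338e-02, -5.36110463e-05]), 'eef_pos': array([147.56707286, 529.59907823, 204.97054735]), 'eef_rot': array([-3.14060194e+00, -7.50206743e-05,  2.86982719e+00]), 'wrist_force': array([-0.83194343,  0.14691854, -0.12626162]), 'moment': array([ 0.01623923, -0.01209106, -0.01986297]), 'finger_force': 0.0, 'finger_gap': 93.66831252346303}
```

View pics/top1.png

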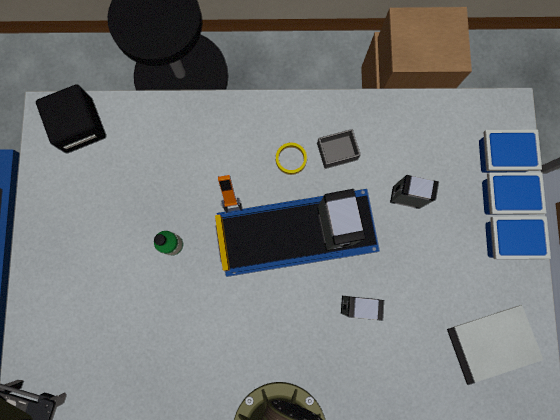

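View pics/scene1.png

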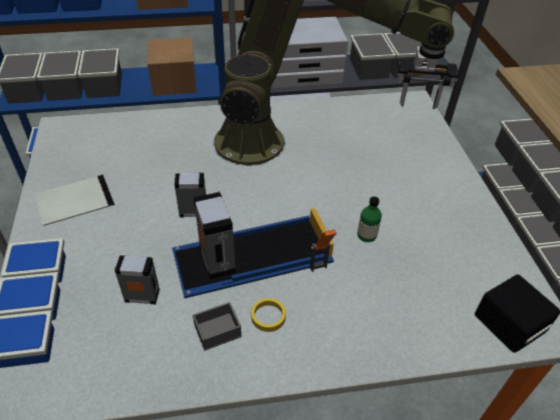

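The top view shows the cradle (px 218–378 × 188–275), the yellow stop on its left (world +y), the case standing at its right end (345,218), and the keeper at (228,192). The two smaller look-alikes are at (414,190) and (362,308). The scene view agrees.

```bash
cat > meas.py <<'E'
from h import *
def measure(c,verbose=True):
    P=cloud(c); hsv=cv2.cvtColor(c['frame'],cv2.COLOR_BGR2HSV); z=P[...,2]
    reg=(P[...,0]>250)&(P[...,0]<700)&(P[...,1]>-260)&(P[...,1]<300)&(c['z_map']>0)
    H,S,V=hsv[...,0],hsv[...,1],hsv[...,2]
    blue=reg&(H>100)&(H<125)&(S>120)&(z<60)
    b=cv2.minAreaRect(P[blue][:,:2].astype(np.float32))
    yel=reg&(H>20)&(H<32)&(S>150)&(z>50)&(z<80)
    y=cv2.minAreaRect(P[yel][:,:2].astype(np.float32))
    org=reg&(H>3)&(H<18)&(S>150)&(z>60)
    return P,reg,blue,yel,org,b,y
E
python3 - <<'E'
from meas import *
for n in ['top','scene']:
    c=dict(np.load(n+'.npz')); P,reg,blue,yel,org,b,y=measure(c)
    print(n,'blue',b,cv2.boxPoints(b).round(),np.percentile(P[blue][:,2],[5,50,95]))
    print('yel',y,yel.sum(),np.percentile(P[yel][:,2],[5,50,95]))
    t=reg&(P[...,2]>195)&(P[...,2]<235)&(P[...,1]>-200)&(P[...,1]<50)
    r=cv2.minAreaRect(P[t][:,:2].astype(np.float32)); print('casetop',r,cv2.boxPoints(r).round(),np.median(P[t],0))
    o=P[org]; print('org',len(o),o.min(0),o.max(0)); o=o[np.argsort(o[:,2])]; print(o[:5].round(),o[-8:].round())
E
```

```text
top blue ((461.0259094238281, -63.78593444824219), (303.9020080566406, 426.8466796875), 8.934697151184082) [[ 278.  123.]
 [ 344. -298.]
 [ 644. -251.]
 [ 578.  171.]] [ 9.31400274 16.36761465 32.72579596]
yel ((489.8447265625, 149.96432495117188), (146.72251892089844, 15.498916625976562), 8.861831665039062) 311 [61.03879882 64.94683174 68.6782728 ]
casetop ((535.3074951171875, -155.128662109375), (121.74923706054688, 71.53523254394531), 10.544437408447266) [[ 469. -131.]
 [ 482. -201.]
 [ 602. -179.]
 [ 589. -109.]] [ 533.36011887 -154.13542977  215.27811426]
org 264 [ 573.08136526 -112.48511704   95.28187782] [639.97595763 144.1794154  202.80824624]
[[581. 135.  95.]
 [589. 116.  97.]
 [583. 129.  97.]
 [586. 111.  98.]
 [586. 113.  98.]] [[ 629.  131.  199.]
 [ 634.  124.  199.]
 [ 629.  124.  199.]
 [ 629.  141.  199.]
 [ 633.  119.  200.]
 [ 631.  124.  200.]
 [ 631.  126.  201.]
 [ 573. -112.  203.]]
scene blue ((525.987548828125, -52.28363037109375), (180.54637145996094, 424.12835693359375), 8.717714309692383) [[ 405.  144.]
 [ 469. -276.]
 [ 647. -248.]
 [ 583.  171.]] [ 8.36056962 17.27170609 33.11924625]
yel ((492.8100280761719, 151.35008239746094), (143.53334045410156, 13.228841781616211), 8.912799835205078) 91 [62.67346172 66.49371333 71.03063352]
casetop ((536.7681884765625, -154.5794677734375), (127.33892059326172, 72.51505279541016), 11.312525749206543) [[ 467. -132.]
 [ 481. -203.]
 [ 606. -178.]
 [ 592. -107.]] [ 548.91234869 -154.28046772  215.53174547]
org 252 [ 524.62874314 -192.9419386    71.52049344] [642.17125315 145.22069912 200.50365312]
[[580. 140.  72.]
 [593. 141.  90.]
 [598. 115.  92.]
 [597. 126.  92.]
 [592. 141.  93.]] [[636. 129. 198.]
 [639. 123. 198.]
 [636. 124. 198.]
 [635. 116. 199.]
 [636. 121. 199.]
 [634. 124. 200.]
 [633. 142. 200.]
 [635. 131. 201.]]
```

{"fn": "move_arm", "kwargs": {"moves": [[0, 0, -0.04, 0.14], [0, 0, -0.08, 0.28], [0, 0, -0.1, 0.42], [0, 0, -0.1, 0.56], [0, 0, -0.1, 0.7], [0, 0, -0.1, 0.84], [0, 0, -0.1, 0.98], [0, 0, -0.1, 1.12], [0, 0, -0.1, 1.146], [0, 0, -0.1, 1.146]], "jaw": 0.06}}

```text
clock: 1.1
eef_pos: [147.6, 529.8, 305.2]
eef_rot: [-3.141, 0.0, 1.726]
wrist_force: [-0.7, -0.4, -0.8]
finger_gap: 59.5
finger_force: 0.0
```

{"fn": "move_arm", "kwargs": {"moves": [[-0.04, 0.015, 0, 0], [-0.085, 0.03, 0, 0], [-0.13, 0.045, 0, 0], [-0.175, 0.06, 0, 0], [-0.22, 0.075, 0, 0], [-0.265, 0.09, 0, 0], [-0.31, 0.105, 0, 0], [-0.355, 0.12, 0, 0], [-0.4, 0.14, 0, 0], [-0.4, 0.14, 0, 0], [-0.4, 0.14, 0, 0]]}}

```text
clock: 2.2
eef_pos: [347.2, 155.1, 305.4]
eef_rot: [-3.141, -0.0, 1.724]
wrist_force: [0.3, 0.1, -0.3]
finger_gap: 59.7
finger_force: 0.0
```

{"fn": "move_arm", "kwargs": {"moves": [[-0.04, 0.014, 0, 0], [-0.085, 0.029, 0, 0], [-0.13, 0.044, 0, 0], [-0.175, 0.059, 0, 0], [-0.22, 0.074, 0, 0], [-0.265, 0.09, 0, 0], [-0.31, 0.105, 0, 0], [-0.355, 0.12, 0, 0], [-0.4, 0.135, 0, 0], [-0.409, 0.139, 0, 0], [-0.409, 0.139, 0, 0], [-0.409, 0.139, 0, 0]]}}

```text
clock: 3.4
eef_pos: [546.9, -225.2, 305.5]
eef_rot: [-3.142, -0.0, 1.727]
wrist_force: [0.9, 1.0, 0.1]
finger_gap: 59.9
finger_force: 0.0
```

{"fn": "move_arm", "kwargs": {"moves": [[0, 0, 0.03, 0], [0, 0, 0.06, 0], [0, 0, 0.09, 0], [0, 0, 0.11, 0], [0, 0, 0.11, 0], [0.008, 0, 0.11, 0], [0.016, 0, 0.11, 0], [0.022, 0, 0.11, 0], [0.026, 0, 0.11, 0], [0.03, 0, 0.11, 0], [0.034, 0, 0.11, 0], [0.038, 0, 0.11, 0]]}}

```text
clock: 4.6
eef_pos: [540.9, -189.6, 195.6]
eef_rot: [3.141, 0.0, 1.724]
wrist_force: [0.7, -2.1, 1.7]
finger_gap: 60.2
finger_force: 0.8
```

{"fn": "move_arm", "kwargs": {"moves": [[0.005, 0, 0, 0], [0.01, 0, 0, 0], [0.015, 0, 0, 0], [0.02, 0, 0, 0], [0.025, 0, 0, 0], [0.03, 0, 0, 0], [0.03, 0, 0, 0]]}}

```text
clock: 5.3
eef_pos: [536.3, -159.3, 195.4]
eef_rot: [-3.142, -0.0, 1.724]
wrist_force: [0.7, -2.4, -1.7]
finger_gap: 59.7
finger_force: 0.7
```

```bash
python3 - <<'E'
from h import *
c=viewer.camera('scene'); cv2.imwrite('pics/s2.png',cv2.resize(c['frame'][150:320,120:380],None,fx=3,fy=3))
E
```

```text
(no output)
```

View pics/s2.png

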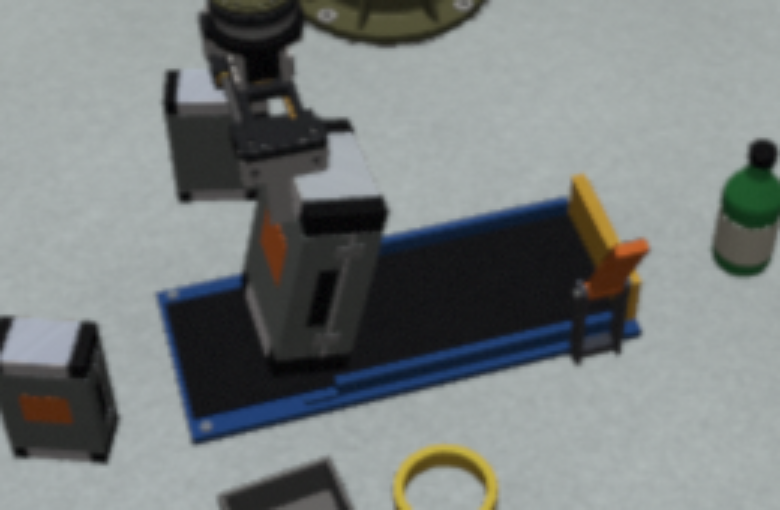

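The case (crop px 245–385 × 120–370) is tilting forward without sliding, and the orange square is at the rear (270,245). I'll keep pushing.

{"fn": "move_arm", "kwargs": {"moves": [[0.005, 0, 0, 0], [0.01, 0, 0, 0], [0.015, 0, 0, 0], [0.02, 0, 0, 0], [0.025, 0, 0, 0], [0.03, 0, 0, 0], [0.035, 0, 0, 0], [0.035, 0, 0, 0], [0.035, 0, 0, 0], [0.035, 0, 0, 0], [0.035, 0, 0, 0], [0.035, 0, 0, 0]]}}

```text
clock: 6.55
eef_pos: [531.0, -125.6, 195.4]
eef_rot: [-3.142, -0.0, 1.724]
wrist_force: [0.8, 0.1, 0.2]
finger_gap: 59.9
finger_force: 0.0
```

```bash
python3 - <<'E'
from h import *
c=viewer.camera('scene'); cv2.imwrite('pics/s3.png',cv2.resize(c['frame'][150:320,120:380],None,fx=3,fy=3))
E
```

```text
(no output)
```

View pics/s3.png

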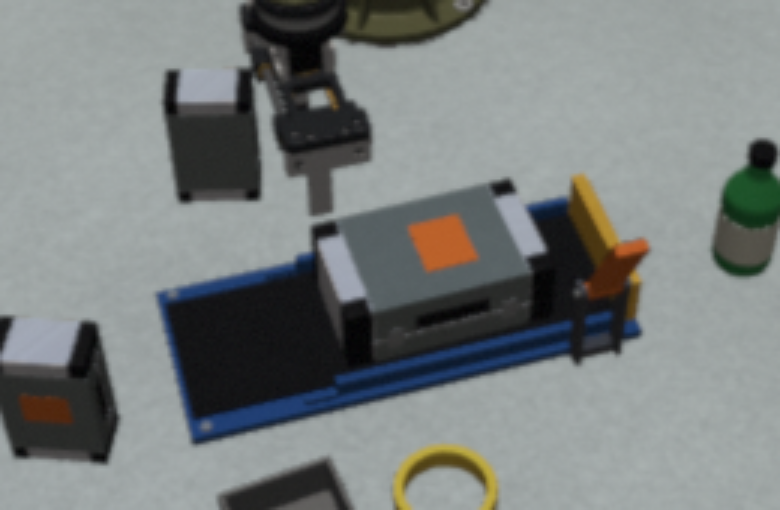

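The case lies flat between the rails (crop px 315–550 × 180–365) with the orange square up. I'll back off, then measure.

{"fn": "move_arm", "kwargs": {"moves": [[-0.03, 0, -0.02, 0], [-0.06, 0, -0.02, 0], [-0.08, 0, -0.02, 0], [-0.08, 0, -0.02, 0]]}}

```text
clock: 7.0
eef_pos: [543.0, -206.4, 214.7]
eef_rot: [-3.141, -0.0, 1.721]
wrist_force: [0.4, 0.1, 0.2]
finger_gap: 59.5
finger_force: 0.0
```

```bash
cat > lie.py <<'E'
from meas import *
O=np.array([524.5,-53.5]);a=np.radians(98.8);U=np.array([[np.cos(a),np.sin(a)],[-np.sin(a),np.cos(a)]])
for n in ['top','scene']:
    c=viewer.camera(n); P,reg,blue,yel,org,b,y=measure(c)
    Q=(P[...,:2]-O)@U.T; z=P[...,2]
    if yel.sum()>20: print(n,'stop in cradle',U@(np.array(y[0])-O))
    t=reg&(z>76)&(z<94)&(Q[...,0]>-140)&(Q[...,0]<210)&(abs(Q[...,1])<71)
    m=cv2.morphologyEx(t.astype(np.uint8),cv2.MORPH_OPEN,np.ones((3,3)))>0
    r=cv2.minAreaRect(Q[m].astype(np.float32)); print(n,'case',r,cv2.boxPoints(r).round(),np.median(z[m]))
    o=org&(abs(Q[...,0]-165)<25)&(Q[...,1]<60)&(z>100)
    if o.sum(): print('keeper y,z of extremes',[(Q[o][i].round(),z[o][i].round()) for i in (np.argmax(z[o]),np.argmin(Q[o][:,1]),np.argmax(Q[o][:,1]))])
    k=reg&(z>100)&(z<400)&(Q[...,0]>190)
E
python3 lie.py
```

```text
top stop in cradle [206.2673875    3.32457755]
top case ((35.1984977722168, 9.13875961303711), (200.2464141845703, 121.3743896484375), 1.7200640439987183) [[-67.  67.]
 [-63. -55.]
 [137. -49.]
 [133.  73.]] 85.58167666870258
keeper y,z of extremes [(array([ 166., -134.]), np.float64(199.0)), (array([ 156., -141.]), np.float64(191.0)), (array([174., -85.]), np.float64(102.0))]
scene stop in cradle [207.33761897   0.57016535]
scene case ((36.29798889160156, 7.634941101074219), (201.0654296875, 126.625244140625), 1.8085530996322632) [[-66.  68.]
 [-62. -59.]
 [139. -52.]
 [135.  74.]] 86.47912233356442
keeper y,z of extremes [(array([ 154., -134.]), np.float64(201.0)), (array([ 166., -144.]), np.float64(196.0)), (array([151., -91.]), np.float64(106.0))]
```

{"fn": "move_arm", "kwargs": {"moves": [[0, 0, 0.04, 0], [0, 0, 0.08, 0], [0, 0, 0.12, 0], [0, 0, 0.15, 0], [0, 0, 0.17, 0], [0, 0, 0.175, 0], [0.02, 0, 0.175, 0], [0.04, 0, 0.175, 0], [0.055, 0, 0.175, 0], [0.065, 0, 0.175, 0], [0.07, 0, 0.175, 0], [0.075, 0, 0.175, 0]]}}

```text
clock: 8.3
eef_pos: [531.9, -130.0, 40.8]
eef_rot: [3.141, 0.0, 1.724]
wrist_force: [0.2, 0.1, 0.7]
finger_gap: 59.9
finger_force: 0.0
```

{"fn": "move_arm", "kwargs": {"moves": [[0.005, 0, 0, 0], [0.01, 0, 0, 0], [0.015, 0, 0, 0], [0.02, 0, 0, 0], [0.025, 0, 0, 0], [0.03, 0, 0, 0], [0.035, 0, 0, 0], [0.04, 0, 0, 0], [0.045, 0, 0, 0], [0.05, 0, 0, 0], [0.055, 0, 0, 0], [0.055, 0, 0, 0]]}}

```text
clock: 9.5
eef_pos: [523.3, -75.4, 40.5]
eef_rot: [3.142, -0.0, 1.724]
wrist_force: [-0.4, -0.2, 0.0]
finger_gap: 60.1
finger_force: 0.0
```

```bash
python3 lie.py
```

```text
top stop in cradle [204.90555893   2.77748494]
top case ((106.32310485839844, 5.888599395751953), (160.70237731933594, 121.41688537597656), 0.06716082245111465) [[ 26.  67.]
 [ 26. -55.]
 [187. -55.]
 [187.  67.]] 85.50167613631879
keeper y,z of extremes [(array([ 164., -133.]), np.float64(199.0)), (array([ 168., -140.]), np.float64(194.0)), (array([177., -84.]), np.float64(100.0))]
scene stop in cradle [207.98653925   0.86958652]
scene case ((79.83177185058594, 4.693473815917969), (127.9732894897461, 215.6712188720703), 89.56356048583984) [[-28. -58.]
 [187. -60.]
 [188.  68.]
 [-28.  69.]] 86.49084535524901
keeper y,z of extremes [(array([ 157., -140.]), np.float64(202.0)), (array([ 155., -145.]), np.float64(197.0)), (array([152., -90.]), np.float64(103.0))]
```

{"fn": "move_arm", "kwargs": {"moves": [[0.003, 0, 0, 0], [0.006, 0, 0, 0], [0.008, 0, 0, 0], [0.01, 0, 0, 0], [0.011, 0, 0, 0], [0.011, 0, 0, 0]]}}

```text
clock: 10.2
eef_pos: [521.6, -64.9, 40.5]
eef_rot: [-3.142, -0.0, 1.724]
wrist_force: [0.2, 0.1, 0.5]
finger_gap: 59.9
finger_force: 0.0
```

{"fn": "move_arm", "kwargs": {"moves": [[0.001, 0, 0, 0], [0.002, 0, 0, 0], [0.002, 0, 0, 0]]}}

```text
clock: 10.5
eef_pos: [521.4, -63.1, 40.5]
eef_rot: [3.141, -0.0, 1.724]
wrist_force: [-0.4, -1.6, -1.2]
finger_gap: 59.8
finger_force: 1.0
```

{"fn": "move_arm", "kwargs": {"moves": [[0.001, 0, 0, 0], [0.002, 0, 0, 0], [0.002, 0, 0, 0]]}}

```text
clock: 10.8
eef_pos: [522.0, -62.7, 40.9]
eef_rot: [3.14, 0.003, 1.724]
wrist_force: [4.2, -14.5, -2.4]
finger_gap: 60.0
finger_force: 7.5
```

{"fn": "move_arm", "kwargs": {"moves": [[0.001, 0, 0, 0], [0.002, 0, 0, 0], [0.002, 0, 0, 0]]}}

```text
clock: 11.1
eef_pos: [522.3, -62.5, 41.4]
eef_rot: [3.138, 0.006, 1.725]
wrist_force: [5.8, -29.1, -1.3]
finger_gap: 59.9
finger_force: 14.9
```

{"fn": "move_arm", "kwargs": {"moves": [[-0.01, 0, 0, 0], [-0.03, 0, 0, 0], [-0.055, 0, 0, 0], [-0.055, 0, -0.04, 0], [-0.055, 0, -0.085, 0], [-0.055, 0, -0.13, 0], [-0.055, 0, -0.175, 0], [-0.055, 0, -0.22, 0], [-0.055, 0, -0.26, 0], [-0.055, 0, -0.26, 0], [-0.055, 0, -0.26, 0]], "jaw": 0.0}}

```text
clock: 12.2
eef_pos: [529.2, -113.4, 300.5]
eef_rot: [3.141, -0.0, 1.724]
wrist_force: [-0.0, 0.4, -0.2]
finger_gap: 0.3
finger_force: 0.0
```

```bash
python3 lie.py; python3 -c "
from lie import *
s=manip.read_state();print(U@(s['eef_pos'][:2]-O),s['eef_pos'],s['finger_gap'])"|tail -1
```

```text
top stop in cradle [207.49764021   2.92938268]
top case ((98.61750793457031, 5.391838073730469), (200.1043243408203, 121.57412719726562), 0.34441789984703064) [[ -2.  66.]
 [ -1. -56.]
 [199. -55.]
 [198.  67.]] 85.47438663367473
keeper y,z of extremes [(array([ 161., -133.]), np.float64(200.0)), (array([ 154., -141.]), np.float64(191.0)), (array([171., -85.]), np.float64(103.0))]
scene case ((99.3733139038086, 4.761516571044922), (201.16737365722656, 127.77255249023438), 0.8222545981407166) [[ -2.  67.]
 [ -0. -61.]
 [201. -58.]
 [199.  70.]] 86.55544045921579
keeper y,z of extremes [(array([ 156., -135.]), np.float64(201.0)), (array([ 170., -143.]), np.float64(194.0)), (array([150., -92.]), np.float64(107.0))]
[-59.89085023   4.87585338] [ 528.84399511 -113.4317745   298.98002082] 0.3928312945338472
```

{"fn": "move_arm", "kwargs": {"moves": [[0.03, 0.026, 0, 0], [0.06, 0.052, 0, 0], [0.09, 0.078, 0, 0], [0.12, 0.104, 0, 0], [0.15, 0.13, 0, 0], [0.18, 0.156, 0, 0], [0.21, 0.182, 0, 0], [0.225, 0.195, 0, 0], [0.225, 0.195, 0, 0], [0.225, 0.195, 0, 0]]}}

```text
clock: 13.4
eef_pos: [687.4, 138.3, 299.2]
eef_rot: [-3.14, 0.0, 1.724]
wrist_force: [-0.2, -0.4, 0.4]
finger_gap: 0.4
finger_force: 0.0
```

{"fn": "move_arm", "kwargs": {"moves": [[0, 0, 0.03, 0], [0, 0, 0.06, 0], [0, 0, 0.09, 0], [0, 0, 0.115, 0], [0, 0, 0.12, 0], [0, 0, 0.12, 0]]}}

```text
clock: 14.0
eef_pos: [687.3, 137.6, 180.6]
eef_rot: [-3.141, 0.0, 1.723]
wrist_force: [-0.3, -0.6, 1.1]
finger_gap: 0.2
finger_force: 0.0
```

```bash
python3 - <<'E'
from h import *
c=viewer.camera('scene'); cv2.imwrite('pics/s4.png',cv2.resize(c['frame'][150:320,180:440],None,fx=3,fy=3))
O=np.array([524.5,-53.5]);a=np.radians(98.8);U=np.array([[np.cos(a),np.sin(a)],[-np.sin(a),np.cos(a)]])
s=manip.read_state();print(U@(s['eef_pos'][:2]-O),s['eef_pos'])
E
```

```text
[ 164.16710579 -190.65833897] [687.79873976 137.90261867 181.90266165]
```

View pics/s4.png

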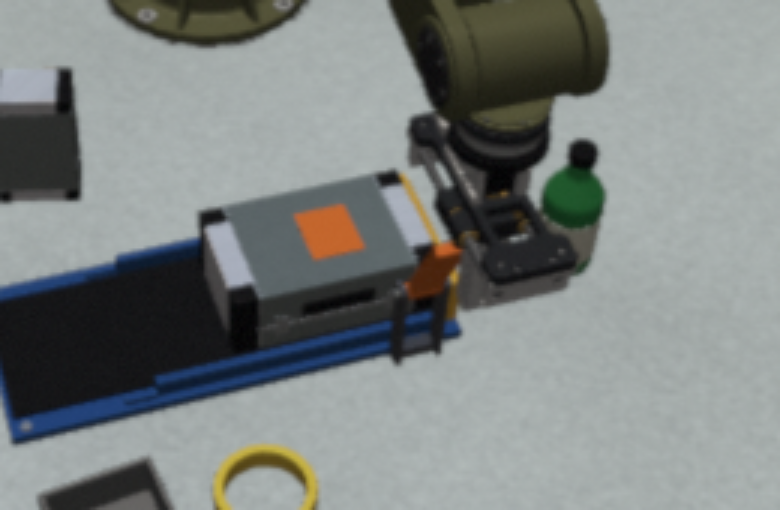

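The case is against the yellow stop. The gripper appears at crop (500,270), to the right of the keeper (430,270). That isn't where I expected it, so I'll check with projections.

```bash
python3 - <<'E'
from h import *
c=viewer.camera('scene'); s=manip.read_state()
def pr(p):
    q=rot(c).T@(np.array(p)-c['origin']); return (c['fx']*q[0]/q[2]+c['cx'],c['fy']*q[1]/q[2]+c['cy'],q[2])
for p in [s['eef_pos'],s['eef_pos']+[0,0,97],[635,130,200],[595,125,95]]:
    u=pr(p); print(np.round(p),np.round(u),'crop',(u[0]-180)*3,(u[1]-150)*3)
P=cloud(c)
for u,v in [(338,250),(350,232),(325,240)]: print(u,v,P[v,u].round())
cv2.imwrite('pics/s5.png',cv2.resize(c['frame'][150:320,180:440],None,fx=3,fy=3))
print(manip.read_state()['eef_pos'])
E
```

```text
[688. 138. 182.] [ 337.  252. 1289.] crop 470.38324433604834 304.60283526533
[688. 138. 279.] [ 341.  224. 1219.] crop 483.6684882477726 223.0533538341679
[635 130 200] [ 329.  231. 1312.] crop 448.3037830520083 243.53024200430437
[595 125  95] [ 321.  247. 1414.] crop 421.71051750618807 290.81398751941754
338 250 [697. 137. 199.]
350 232 [752. 137. 323.]
325 240 [624. 125. 155.]
[688.04278772 138.10824826 182.4324612 ]
```

View pics/s5.png

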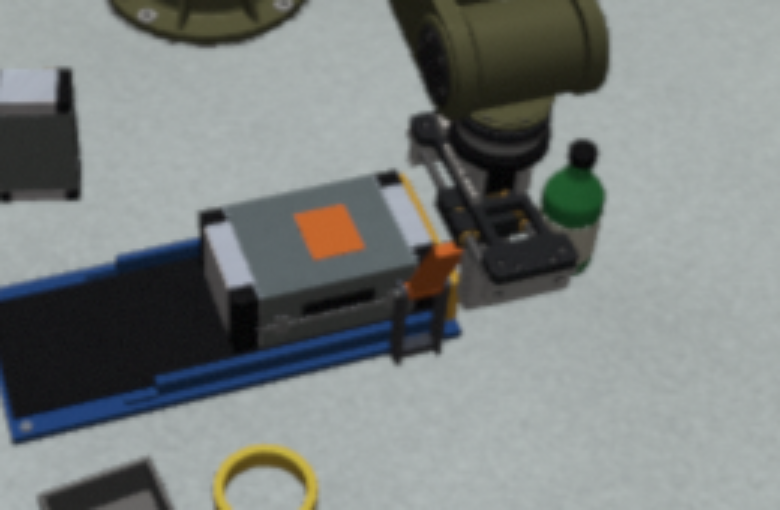

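{"fn": "move_arm", "kwargs": {"moves": [[0, -0.015, 0, 0], [0, -0.025, 0, 0], [0, -0.033, 0, 0], [0, -0.04, 0, 0], [0, -0.047, 0, 0], [0, -0.054, 0, 0], [0, -0.061, 0, 0], [0, -0.068, 0, 0], [0, -0.075, 0, 0], [0, -0.082, 0, 0], [0, -0.089, 0, 0], [0, -0.095, 0, 0]]}}

```text
clock: 15.3
eef_pos: [592.9, 123.9, 180.1]
eef_rot: [-3.141, 0.0, 1.724]
wrist_force: [3.2, -0.2, -1.1]
finger_gap: 0.3
finger_force: 1.3
```

{"fn": "move_arm", "kwargs": {"moves": [[0, -0.007, 0, 0], [0, -0.014, 0, 0], [0, -0.021, 0, 0], [0, -0.028, 0, 0], [0, -0.035, 0, 0], [0, -0.035, 0, 0]]}}

```text
clock: 15.9
eef_pos: [558.3, 118.6, 180.6]
eef_rot: [-3.141, 0.0, 1.724]
wrist_force: [0.8, 0.2, -0.3]
finger_gap: 0.2
finger_force: 0.0
```

```bash
python3 lie.py; python3 -c "
from lie import *
s=manip.read_state();print(U@(s['eef_pos'][:2]-O),s['eef_pos'],s['wrist_force'])
c=viewer.camera('scene'); cv2.imwrite('pics/s6.png',cv2.resize(c['frame'][150:320,180:440],None,fx=3,fy=3))"|tail -1
```

```text
top case ((60.195980072021484, 5.363288879394531), (123.04857635498047, 121.10633087158203), 0.15075308084487915) [[ -1.  66.]
 [ -1. -55.]
 [122. -55.]
 [122.  66.]] 85.44966303731792
scene stop in cradle [209.13386384 -46.36742611]
scene case ((95.2859115600586, 4.245845794677734), (192.56729125976562, 128.73402404785156), 0.3619617521762848) [[ -1.  68.]
 [ -1. -61.]
 [192. -60.]
 [191.  69.]] 86.55454084955386
keeper y,z of extremes [(array([171., -72.]), np.float64(329.0)), (array([ 172., -103.]), np.float64(104.0)), (array([152., -39.]), np.float64(191.0))]
[164.88018261 -60.53627445] [559.0993319  118.70046857 180.40612797] [-0.26534254 -0.27827123 -0.24705555]
```

View pics/s6.png

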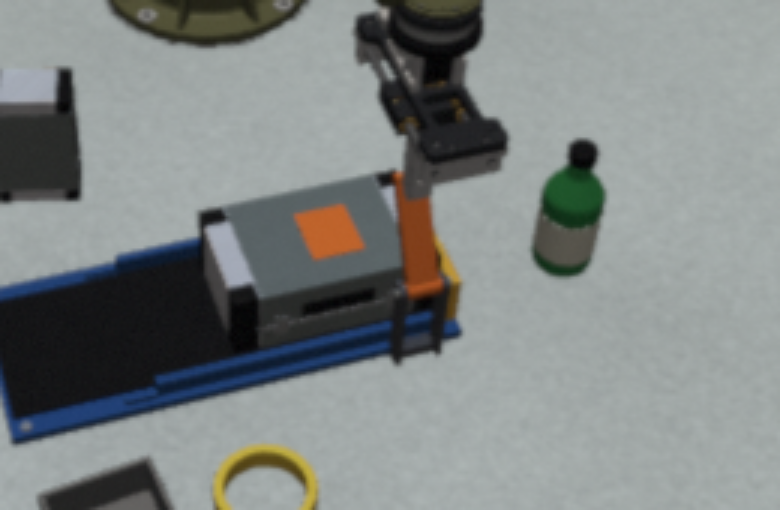

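The keeper (crop px 400–440 × 175–295) now leans inward past vertical, with the finger on its outer face near the tip (415,185). Next I'll press it down along an arc.

{"fn": "move_arm", "kwargs": {"moves": [[0, -0.007, 0.006, 0], [0, -0.014, 0.013, 0], [0, -0.02, 0.02, 0], [0, -0.026, 0.028, 0], [0, -0.031, 0.036, 0], [0, -0.035, 0.044, 0], [0, -0.038, 0.052, 0], [0, -0.04, 0.06, 0], [0, -0.041, 0.067, 0], [0, -0.041, 0.073, 0], [0, -0.041, 0.076, 0], [0, -0.041, 0.076, 0]]}}

```text
clock: 17.35
eef_pos: [518.5, 112.4, 103.8]
eef_rot: [-3.141, 0.0, 1.724]
wrist_force: [-0.1, 0.0, -0.2]
finger_gap: 0.5
finger_force: 0.0
```

{"fn": "move_arm", "kwargs": {"moves": [[0, 0, 0.001, 0], [0, 0, 0.002, 0], [0, 0, 0.003, 0], [0, 0, 0.003, 0]]}}

```text
clock: 17.75
eef_pos: [518.7, 112.5, 101.5]
eef_rot: [3.141, 0.0, 1.724]
wrist_force: [-0.4, -0.8, -0.5]
finger_gap: 0.4
finger_force: 0.2
```

Continue down until it makes firm contact.

{"fn": "move_arm", "kwargs": {"moves": [[0, 0, 0.001, 0], [0, 0, 0.002, 0], [0, 0, 0.002, 0]]}}

```text
clock: 18.05
eef_pos: [518.8, 112.5, 100.9]
eef_rot: [3.141, 0.0, 1.724]
wrist_force: [-8.4, -1.6, 17.4]
finger_gap: 0.4
finger_force: 8.8
```

```bash
python3 - <<'E'
from h import *
print(manip.read_state()['wrist_force'])
O=np.array([524.5,-53.5]);a=np.radians(98.8);U=np.array([[np.cos(a),np.sin(a)],[-np.sin(a),np.cos(a)]])
c=viewer.camera('scene'); P=cloud(c); Q=(P[...,:2]-O)@U.T
hsv=cv2.cvtColor(c['frame'],cv2.COLOR_BGR2HSV)
o=(hsv[...,0]>3)&(hsv[...,0]<18)&(hsv[...,1]>150)&(abs(Q[...,0]-165)<20)&(abs(Q[...,1])<100)
q=np.c_[Q[o],P[o][:,2]]; q=q[np.argsort(q[:,1])]; print(len(q)); print(q[::max(1,len(q)//15)].round())
E
```

```text
[-8.36297211 -1.63708091 17.3871728 ]
289
[[ 170. -100.  109.]
 [ 155.  -97.  103.]
 [ 178.  -95.  104.]
 [ 173.  -87.  102.]
 [ 184.  -82.   97.]
 [ 160.  -76.  102.]
 [ 163.  -69.   98.]
 [ 152.  -65.  105.]
 [ 163.  -59.  103.]
 [ 166.  -53.  100.]
 [ 168.  -46.  100.]
 [ 156.  -40.  101.]
 [ 152.  -33.  104.]
 [ 164.  -26.  105.]
 [ 155.   -8.  114.]
 [ 157.   12.  101.]]
```

The keeper is level at about z = 101 and sits firmly on its stop. I'll withdraw and verify.

{"fn": "move_arm", "kwargs": {"moves": [[0, 0, -0.02, 0], [0, 0, -0.06, 0], [0, 0, -0.1, 0], [0, 0, -0.14, 0], [-0.04, 0, -0.18, 0], [-0.08, 0, -0.2, 0], [-0.12, 0, -0.2, 0], [-0.16, 0, -0.2, 0], [-0.2, 0, -0.2, 0], [-0.2, 0, -0.2, 0], [-0.2, 0, -0.2, 0]]}}

```text
clock: 19.2
eef_pos: [549.0, -85.6, 299.1]
eef_rot: [-3.141, -0.0, 1.722]
wrist_force: [0.1, -0.1, -0.9]
finger_gap: 0.1
finger_force: 0.0
```

```bash
python3 lie.py; python3 - <<'E'
from h import *
c=viewer.camera('scene'); cv2.imwrite('pics/s7.png',cv2.resize(c['frame'][150:340,150:410],None,fx=3,fy=3))
O=np.array([524.5,-53.5]);a=np.radians(98.8);U=np.array([[np.cos(a),np.sin(a)],[-np.sin(a),np.cos(a)]])
P=cloud(c); Q=(P[...,:2]-O)@U.T
hsv=cv2.cvtColor(c['frame'],cv2.COLOR_BGR2HSV)
o=(hsv[...,0]>3)&(hsv[...,0]<18)&(hsv[...,1]>150)&(abs(Q[...,0]-165)<12)&(Q[...,1]>-75)&(Q[...,1]<12)
print(np.polyfit(Q[o][:,1],P[o][:,2],1))
E
```

```text
top stop in cradle [207.3280238    3.30120018]
top case ((105.38249969482422, 5.177436828613281), (187.53526306152344, 121.63580322265625), 0.5601305365562439) [[ 11.  65.]
 [ 12. -57.]
 [200. -55.]
 [199.  67.]] 85.59021588644885
keeper y,z of extremes [(array([155., -50.]), np.float64(106.0)), (array([151., -98.]), np.float64(100.0)), (array([170.,  18.]), np.float64(102.0))]
scene stop in cradle [208.48635872  -0.81326706]
scene case ((99.53829193115234, 5.185291290283203), (201.08493041992188, 130.73150634765625), 0.7755977511405945) [[ -2.  69.]
 [ -0. -62.]
 [201. -59.]
 [199.  72.]] 86.5383305213719
keeper y,z of extremes [(array([ 164., -101.]), np.float64(112.0)), (array([ 172., -103.]), np.float64(103.0)), (array([159.,  17.]), np.float64(100.0))]
[1.55351271e-03 1.02569631e+02]
```

View pics/s7.png

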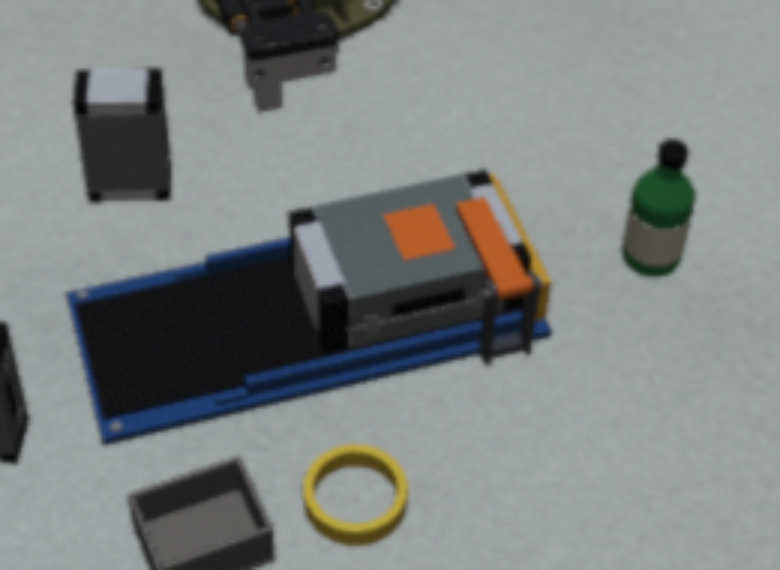

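The keeper (crop px 460–535 × 195–295) lies level across the case, with a slope of 0.002. The case is against the stop and the robot is clear, so I'll hand in.

```bash
python3 -c "
from cell import manip
print(manip.sign_off())"
```

```text
the job is handed in; nothing more can be done
None
```

The job is handed in: my last camera check before hand-in showed the case flat against the end stop with the keeper arm fully down across it; the sign-off call returned no verdict.

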